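# Stow the wheel chocks head to tail

## Task

Put the four wedge-shaped wooden wheel chocks away: the two long ones in the long black tray and the two short ones in the short black tray. In each tray lay the pair flat on the floor side by side, head to tail with their sloping faces towards each other, so that together they fill the rectangle. Leave the two straight sanding blocks and the glass jar standing where they are.

Things in the scene. Friction and masses are not known exactly. Their poses are not given: they have to be found in the camera images.
- long_chock_a_mid (a point): Long chock: brown wooden wedge on its flank, tapering as seen from above. 115 mm long, 40 thick (upright); head at x=+48.5, 54 wide; tail at x=-66.5, 20 wide; straight long face at y=-20, sloping face on the +y side. On top a pale grip post 26 (x) by 16 (y) by 34 high, to grasp from above; 74 high in all. Point: on the post's axis, 37 above the underside. Loose, 130 g; two alike.
- long_chock_b_mid (a point): Long chock: brown wooden wedge on its flank, tapering as seen from above. 115 mm long, 40 thick (upright); head at x=+48.5, 54 wide; tail at x=-66.5, 20 wide; straight long face at y=-20, sloping face on the +y side. On top a pale grip post 26 (x) by 16 (y) by 34 high, to grasp from above; 74 high in all. Point: on the post's axis, 37 above the underside. Loose, 130 g; two alike.
- short_chock_a_mid (a point): Short chock: brown wooden wedge on its flank, tapering as seen from above. 80 mm long, 40 thick (upright); head at x=+34, 46 wide; tail at x=-46, 18 wide; straight long face at y=-17, sloping face on the +y side. On top a pale grip post 26 (x) by 16 (y) by 34 high, to grasp from above; 74 high in all. Point: on the post's axis, 37 above the underside. Loose, 80 g; two alike.
- short_chock_b_mid (a point): Short chock: brown wooden wedge on its flank, tapering as seen from above. 80 mm long, 40 thick (upright); head at x=+34, 46 wide; tail at x=-46, 18 wide; straight long face at y=-17, sloping face on the +y side. On top a pale grip post 26 (x) by 16 (y) by 34 high, to grasp from above; 74 high in all. Point: on the post's axis, 37 above the underside. Loose, 80 g; two alike.
- long_tray: The longer open black plastic tray, fixed to the shelf: inside 135 mm along its x by 98 mm along its y, walls 5 mm thick, rim 34 mm above the shelf, floor 5 mm thick. Origin: centre of the underside.
- short_tray: The shorter open black plastic tray, fixed to the shelf: inside 100 mm along its x by 86 mm along its y, walls 5 mm thick, rim 34 mm above the shelf, floor 5 mm thick. Origin: centre of the underside.
- long_block_mid (a point): Straight sanding block, not a chock: the same brown wood and the same grip post, but a plain rectangle from above, 110 mm along x by 44 mm along y by 40 mm thick. The point is on the axis of the post, 37 mm above the underside. To be left alone.
- short_block_mid (a point): Straight sanding block, not a chock: the same brown wood and the same grip post, but a plain rectangle from above, 78 mm along x by 40 mm along y by 40 mm thick. The point is on the axis of the post, 37 mm above the underside. To be left alone.
- jar: Glass jar with a steel screw lid, 68 mm in diameter, 85 mm high, loose, upright. Origin: centre of its underside. To be left alone.
Things that resemble listed ones, but are neither listed nor needed, are in the scene too. Leave any blue or yellow look-alike of the part that bears short_chock_a_mid alone.

How it is judged:
By the outcome, as a careful person would: the job done as asked, in the order asked, and still so for the second after the job is handed in, with the robot touching nothing.
It also fails if it takes over 99 s, if anything falls off the work surface, if the arm or the gripper's body presses on something with over 40 N, if the wrist force passes 120 N, or if a joint passes its speed limit or range.

## Robot

A 6-joint arm with a two-finger parallel gripper is mounted at the origin on the work surface. World frame = base frame: x ahead of the robot, y to its left, z up, the work surface at z = 0. Lengths are in m, angles in rad, forces in N, time in s.
With the tool pointing down it reaches from about 0.3 to 0.95 m from the base axis. Payload 3.1 kg.
Tool frame: the origin (TCP) lies at the very end of the fingers, on their centre line; the grasp point (between the pads) lies 19 mm behind it; x points along the fingers, z is the direction in which the jaws open and shut, and the axes are right-handed (so a half turn about x gives the same grasp; the last joint's range is limited). The gripper opens to 85 mm and grips with 20 to 120 N. Pads are 22 mm wide; open, the fingers measure 114 mm over their backs; the gripper's body (76 mm by 85 mm) begins 54 mm behind the grasp point. The pads swing forward as they close: fully open they stand 13 mm farther back than shut.
Start: joints at [1.234, 0.308, 1.634, -0, 1.2, -0.07], TCP at [0.165, 0.603, 0.231] pointing down, gripper open.
Joint ranges: [-3.06, 3.06], [-0.79, 1.96], [0.05, 2.63], [-1.19, 4.34], [0.05, 2.64], [-2.94, 2.94]. Speed limits (rad/s): [2.79, 2.79, 3.14, 3.14, 3.14, 3.14].

## Interface

Orientations are given as a unit quaternion [x, y, z, w].
In Python, from plant import * gives the robot as it stands.
- The arm moves only by the tool arm_command, never from a script. Its argument "targets" is a list of rows, each an object with "claw": the closure in counts, from 0 (fully open) to 255 (shut); "slide": the shift along the tool's x, y, z in cm, a list of three; "delta_rot": the turn, a rotation vector about the tool's x, y, z in degrees, a list of three. In form: [{"claw": claw, "slide": [x, y, z], "delta_rot": [ax, ay, az]}, ...]. A call has exactly 10 rows; each row is the pose to reach, as a shift and turn from the pose commanded when the call began, along the tool's axes at that moment; what a row does not reach only later rows make up. A row lasts 1/12 s, in which the tool goes at most 41.7 mm and 7.16 degrees, less where a joint would pass 70% of its speed; a pose out of reach is approached as far as the arm can. A call with a gripper value outside its range is refused whole. The fingers move at their own pace and stop on an object; the grip force is fixed at half the most. Time passes only in rows, so rows that repeat a pose let the fingers close, or fill a call up. It gives the time, the measured TCP pose, the force and the opening at its end, in the units of the state.
- sense(): the state, without advancing time (a new reading comes with each control period).
- get_image(name): name is "scene" or "top" or "wrist"; returns a dict with "pixels" (384x512x3 uint8, blue, green, red), "range_z" (384x512 float32, m along the optical axis (not along the pixel's ray), 0 where there is no reading), "camera_matrix" (3x3 intrinsics, pixels), "D" ([k1, k2, p1, p2, k3] as OpenCV has them; the pictures are not rectified), "world_from_camera" (4x4, takes a point from camera to world coordinates); the wrist camera has in their place "tool_from_camera" (4x4, takes a point from camera to tool coordinates, whose origin is the TCP and whose axes are the tool frame's). Camera axes: x right, y down, z forward; pixel columns grow to the right and rows downward; lengths in m; the calibration is good to about 2 mm. A picture is of the moment at which its call begins: read the wrist's pose just before it.
- hand_in(): hands the job in, once; it reports no verdict.
The state is a dict: "t": time; "joint_pos": joint angles; "joint_vel": joint speeds; "tau": joint torques, N m; "tcp_pos": TCP position; "eef_rot": TCP orientation; "contact_force": force on the tool from outside, world axes, zero at the start; "ft_torque": the same for the moment, N m; "gripper_width": finger opening in m.
Only numpy, scipy, OpenCV 4.12 (cv2) and the standard library are available. Lean on these libraries where they do the work, as an engineer would, in place of code of your own. Each camera call takes 0.05 s, during which the arm holds its last target. There are 200 camera calls.

## Working session

There is one attempt and no reset: what is moved stays moved. The work goes in short steps, Python scripts to look and compute and a tool call to move; the robot and the scene stay as the last step left them, time stands still between calls to the robot, and variables do not carry over. Pictures are saved under pics/ and viewed, about 12 in all and at most 16, crops included, and the job is handed in when it is done.

Besides the shell and the picture viewer there is one more tool, called after "Emit:" as a command line: name --argument value ..., lists and objects as JSON in quotes. arm_command: Moves the arm, as the interface text tells. Its arguments: {"type":"object","properties":{"targets":{"type":"array","items":{"type":"object","properties":{"claw":{"type":"number"},"slide":{"type":"array","items":{"type":"number"}},"delta_rot":{"type":"array","items":{"type":"number"}}}}}},"required":["targets"]}

```bash
mkdir -p pics; ls
python3 - <<'E'
from plant import *
import cv2,numpy as np
print(sense())
for n in ("top","scene"):
    d=get_image(n); cv2.imwrite(f"pics/{n}0.png",d["pixels"]); np.savez(f"{n}0.npz",**d)
    print(n,d["camera_matrix"],d["D"],d["world_from_camera"])
E
```

```text
pics
{'t': 0.0, 'joint_pos': array([ 1.23429451e+00,  3.09020788e-01,  1.63521678e+00, -8.36023686e-06,
        1.19970174e+00, -6.97184900e-02]), 'joint_vel': array([ 0.00042571,  0.00037401, -0.0008194 , -0.00187399,  0.00084289,
       -0.00026535]), 'tau': array([ 7.95774013e-04, -4.15268540e+01, -2.76660544e+01, -8.94457185e-05,
        1.02504817e-02,  1.65716341e-05]), 'tcp_pos': array([0.16453075, 0.60208478, 0.23002286]), 'eef_rot': array([-0.42951916,  0.56274687,  0.42860204,  0.56136401]), 'contact_force': array([ 0.33300802, -0.62443945,  0.10628189]), 'ft_torque': array([0.00913827, 0.01938304, 0.02126111]), 'gripper_width': 0.08603460812048078}
top [[405.7010617    0.         258.49818572]
 [  0.         405.7010617  182.92448374]
 [  0.           0.           1.        ]] [-0.12047957  0.          0.          0.          0.        ] [[-0.01452738 -0.98808237  0.15323896  0.33775273]
 [-0.99947596  0.01878339  0.02636251 -0.00582112]
 [-0.02892667 -0.15277568 -0.98783746  1.11337575]
 [ 0.          0.          0.          1.        ]]
scene [[364.6077466    0.         248.45195625]
 [  0.         364.6077466  195.4048992 ]
 [  0.           0.           1.        ]] [-0.00615481  0.          0.          0.          0.        ] [[ 0.86215192  0.37713702 -0.33832194  0.92485875]
 [ 0.50657536 -0.65311907  0.56286489 -0.64661124]
 [-0.00868733 -0.6566606  -0.75413618  0.93171141]
 [ 0.          0.          0.          1.        ]]
```

View pics/top0.png

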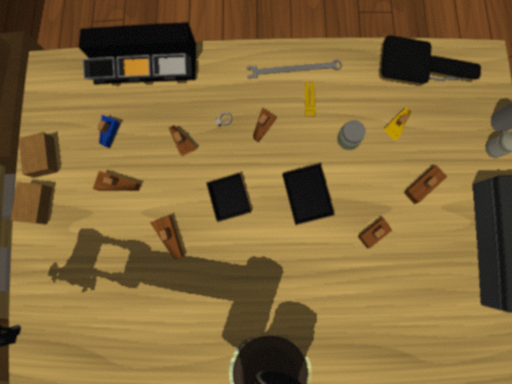

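View pics/scene0.png

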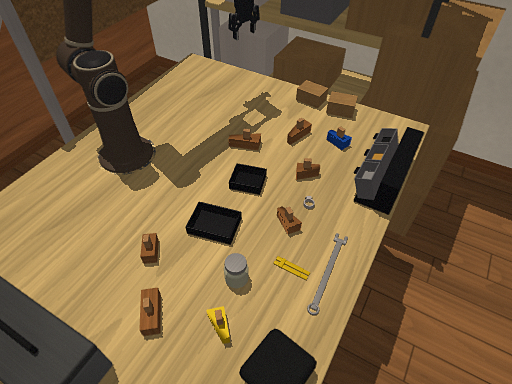

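The top view shows these parts:
- **Chocks:** the four wedges are at (117,181) and (168,236), both long, and at (183,140) and (264,125), both short.
- **Blocks:** the straight blocks are at (425,184) and (375,233).
- **Look-alikes:** the blue one is at (109,130) and the yellow one at (397,123).
- **Trays:** the short tray is at (229,197) and the long tray at (308,193).
- **Jar:** it stands at (351,135).

Next I'll get coarse poses.

```bash
cat > h.py <<'E'
import cv2,numpy as np
from scipy.spatial.transform import Rotation as R
def pose(s):
    T=np.eye(4);T[:3,:3]=R.from_quat(s["eef_rot"]).as_matrix();T[:3,3]=s["tcp_pos"];return T
def rays(d,uv,T):
    n=cv2.undistortPoints(np.float64(uv).reshape(-1,1,2),d["camera_matrix"],d["D"])[:,0]
    return np.c_[n,np.ones(len(n))]@T[:3,:3].T
def onplane(d,uv,T,z):
    r=rays(d,uv,T);return (T[:3,3]+r*((z-T[2,3])/r[:,2])[:,None])[:,:2]
def cloud(d,T):
    h,w=d["range_z"].shape;v,u=np.mgrid[:h,:w]
    r=rays(d,np.c_[u.ravel(),v.ravel()],T)
    return (T[:3,3]+r*d["range_z"].ravel()[:,None]).reshape(h,w,3)
def woodmask(d):
    hsv=cv2.cvtColor(d["pixels"],cv2.COLOR_BGR2HSV);return hsv
E
python3 - <<'E'
from h import *
d=dict(np.load("top0.npz"));T=d["world_from_camera"];P=cloud(d,T);hsv=cv2.cvtColor(d["pixels"],cv2.COLOR_BGR2HSV)
for n,(u,v) in dict(la=(117,181),lb=(168,236),sa=(183,140),sb=(264,125),blkL=(425,184),blkS=(375,233)).items():
    w=30;sl=np.s_[max(v-w,0):v+w,max(u-w,0):u+w];p=P[sl].reshape(-1,3);z=p[:,2]
    top=p[(z>.03)&(z<.05)];post=p[(z>.06)&(z<.085)]
    r=cv2.minAreaRect(np.float32(top[:,:2]*1000));c=np.median(post[:,:2],0)*1000
    print(n,"zmed",np.median(top[:,2]),np.median(post[:,2]) if len(post) else 0,len(top),len(post),"rect",np.round(r[0]),np.round(r[1]),round(r[2]),"post",np.round(c),"facecentroid-post",np.round(top[:,:2].mean(0)*1000-c,1), "hsv",hsv[sl].reshape(-1,3)[(z>.03)&(z<.05)].mean(0).round())
for n,(u,v) in dict(short=(229,197),long=(308,193)).items():
    m=np.zeros(hsv.shape[:2],np.uint8);w=42;m[v-w:v+w,u-36:u+36]=(hsv[v-w:v+w,u-36:u+36,2]<60)
    k,l,st,_=cv2.connectedComponentsWithStats(m);c,_=cv2.findContours(np.uint8(l==l[v,u]),0,2)
    q=onplane(d,c[0].reshape(-1,2),T,.034)*1000
    print(n,cv2.minAreaRect(np.float32(q)),"floor z",P[v,u])
    zz=P[v-w:v+w,u-36:u+36].reshape(-1,3);zz=zz[(zz[:,2]>.025)&(zz[:,2]<.045)];print(len(zz),cv2.minAreaRect(np.float32(zz[:,:2]*1000)))
crop=d["pixels"][95:265,85:285];cv2.imwrite("pics/crop1.png",cv2.resize(crop,None,fx=3.5,fy=3.5,interpolation=cv2.INTER_CUBIC))
E
```

```text
la zmed 0.039091579142242816 0.072015325167472 461 54 rect [521. 420.] [121.  48.] 88 post [515. 425.] facecentroid-post [-0.6 -0.5] hsv [ 14. 187. 102.]
lb zmed 0.038626173772977834 0.0718392999591918 547 72 rect [358. 273.] [116.  54.] 19 post [368. 268.] facecentroid-post [-0.3 -0.2] hsv [ 14. 188. 105.]
sa zmed 0.038619267900967036 0.07158328290345328 266 56 rect [629. 245.] [87. 42.] 40 post [630. 237.] facecentroid-post [-2.7 -0.7] hsv [ 14. 182. 103.]
sb zmed 0.038342197719984705 0.07131806707743249 257 69 rect [672.  17.] [47. 80.] 51 post [671.   8.] facecentroid-post [-1.7  0. ] hsv [ 14. 186. 103.]
blkL zmed 0.03816287284926667 0.07116848594301128 573 65 rect [ 495. -434.] [ 46. 111.] 39 post [ 495. -433.] facecentroid-post [-2.1  1.9] hsv [ 14. 189. 108.]
blkS zmed 0.03798834187078948 0.07139406358832101 384 65 rect [ 365. -286.] [41. 78.] 37 post [ 364. -285.] facecentroid-post [0.3 1.1] hsv [ 14. 187. 109.]
short ((469.4573669433594, 104.064208984375), (107.27961730957031, 94.56952667236328), 15.496357917785645) floor z [0.47190226 0.10569336 0.00537513]
294 ((471.9302978515625, 106.65565490722656), (110.66036987304688, 96.2455062866211), 15.331366539001465)
long ((474.7459411621094, -108.62567138671875), (141.8756866455078, 106.25982666015625), 13.138872146606445) floor z [ 0.47911425 -0.11205639  0.00459948]
367 ((476.30914306640625, -110.09894561767578), (145.1651153564453, 108.81596374511719), 12.845221519470215)
```

View pics/crop1.png

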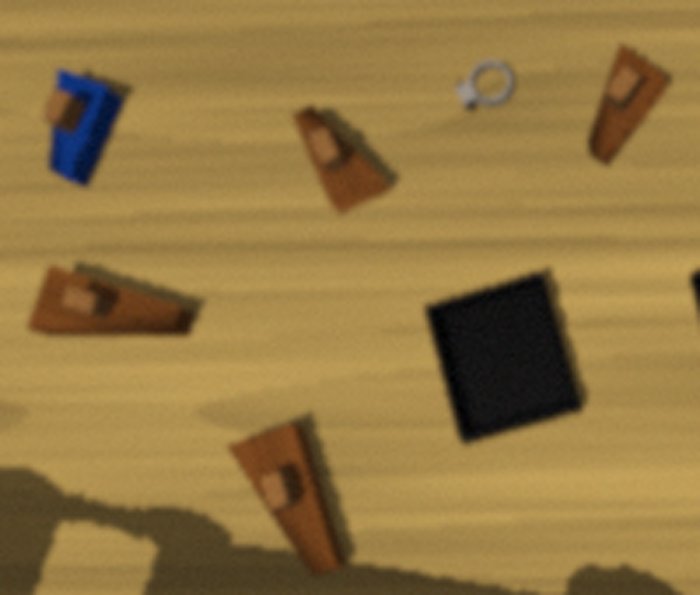

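Brown wedges are confirmed in the crop: long at (115,300) and (290,495), short at (340,155) and (625,100), with the blue decoy at (85,125). The measured sizes match. I'll write a move planner and go over the first long chock.

```bash
cat >> h.py <<'E'
def plan(s,xyz,yaw):
    """tool x down, tool z (jaws) at world yaw deg (mod 180); mm. prints slide cm, delta_rot deg"""
    T=pose(s);best=None
    for y in (yaw,yaw+180):
        a=np.radians(y);z=np.array([np.cos(a),np.sin(a),0]);x=np.array([0,0,-1.]);G=np.c_[x,np.cross(z,x),z]
        rv=R.from_matrix(T[:3,:3].T@G).as_rotvec(degrees=True)
        sl=T[:3,:3].T@(np.array(xyz)/1000-T[:3,3])*100
        print("yaw",round((y+180)%360-180,1),"slide",sl.round(2),"drot",rv.round(1))
    z=T[:3,2];print("now tcp",(T[:3,3]*1000).round(1),"yawz",np.degrees(np.arctan2(z[1],z[0])).round(1),"tilt",np.degrees(np.arccos(-T[2,0])).round(2),"j",s["joint_pos"].round(2),"t",round(s["t"],2),"w",round(s["gripper_width"]*1000,1),"F",s["contact_force"].round(1))
E
python3 - <<'E'
from h import *; from plant import *
s=sense();print(get_image("wrist")["tool_from_camera"].round(3).tolist());plan(s,(515,425,230),90)
E
```

```text
[[-0.001, -0.324, 0.946, -0.142], [0.0, -0.946, -0.324, 0.084], [1.0, -0.0, 0.001, 0.0], [0.0, 0.0, 0.0, 1.0]]
yaw 90 slide [ 2.000e-02 -3.847e+01 -7.850e+00] drot [-15.3  -0.1  -0. ]
yaw -90 slide [ 2.000e-02 -3.847e+01 -7.850e+00] drot [164.7  -0.    0.2]
now tcp [164.6 602.2 230.1] yawz 74.7 tilt 0.12 j [ 1.23  0.31  1.64 -0.    1.2  -0.07] t 0.1 w 85.4 F [-0.9 -0.5  0.5]
```

Emit:
arm_command --targets '[{"claw": 0, "slide": [0, -38.5, -7.8], "delta_rot": [-15, 0, 0]}, {"claw": 0, "slide": [0, -38.5, -7.8], "delta_rot": [-15, 0, 0]}, {"claw": 0, "slide": [0, -38.5, -7.8], "delta_rot": [-15, 0, 0]}, {"claw": 0, "slide": [0, -38.5, -7.8], "delta_rot": [-15, 0, 0]}, {"claw": 0, "slide": [0, -38.5, -7.8], "delta_rot": [-15, 0, 0]}, {"claw": 0, "slide": [0, -38.5, -7.8], "delta_rot": [-15, 0, 0]}, {"claw": 0, "slide": [0, -38.5, -7.8], "delta_rot": [-15, 0, 0]}, {"claw": 0, "slide": [0, -38.5, -7.8], "delta_rot": [-15, 0, 0]}, {"claw": 0, "slide": [0, -38.5, -7.8], "delta_rot": [-15, 0, 0]}, {"claw": 0, "slide": [0, -38.5, -7.8], "delta_rot": [-15, 0, 0]}]'

```text
t: 0.98
tcp_pos: [0.5197, 0.4232, 0.2309]
eef_rot: [-0.499, 0.502, 0.497, 0.502]
contact_force: [-0.9, -0.0, -0.3]
gripper_width: 0.0855
```

```bash
cat >> h.py <<'E'
def chock(name,near,long=True):
    from plant import sense,get_image
    s=sense();d=get_image("wrist");cv2.imwrite(f"pics/{name}.png",d["pixels"])
    T=pose(s)@d["tool_from_camera"];P=cloud(d,T)*1000
    hsv=cv2.cvtColor(d["pixels"],cv2.COLOR_BGR2HSV)
    ok=(d["range_z"]>0)&(np.hypot(P[...,0]-near[0],P[...,1]-near[1])<95)
    zt=P[...,2];post=ok&(zt>58)&(zt<90)&(np.hypot(P[...,0]-near[0],P[...,1]-near[1])<40);face=ok&(zt>28)&(zt<52)
    n,l,st,_=cv2.connectedComponentsWithStats(np.uint8(face|post));k=1+np.argmax(st[1:,4]);face&=l==k;post&=l==k
    print("z face",np.median(zt[face]).round(1),"z post",np.median(zt[post]).round(1),face.sum(),post.sum())
    top=post&(zt>np.median(zt[post])-4)&(zt<np.median(zt[post])+4)
    pr=cv2.minAreaRect(np.float32(P[top][:,:2]));print("post rect",np.round(pr,1) if 0 else pr)
    fz=face&(abs(zt-np.median(zt[face]))<4)
    hull=cv2.convexHull(np.float32(P[fz][:,:2]));q=cv2.approxPolyN(hull,4,ensure_convex=True).reshape(-1,2)
    e=np.roll(q,-1,0)-q;L=np.linalg.norm(e,axis=1);o=np.argsort(L)
    print("corners",q.round(1).tolist(),"L",L.round(1))
    h=max([i for i in range(4) if i in o[:2]],key=lambda i:L[i])   # head = longer short edge
    ends=[q[h],q[(h+1)%4]];cosr=[]
    hd=e[h]/L[h]
    c1,c2=abs(hd@e[(h+1)%4]/L[(h+1)%4]),abs(hd@e[(h-1)%4]/L[(h-1)%4])
    st_i=(h+1)%4 if c1<c2 else (h-1)%4
    hm=(q[h]+q[(h+1)%4])/2;u=e[st_i]/L[st_i]
    if u@(hm-q.mean(0))<0:u=-u
    v=np.array([-u[1],u[0]]);c=np.array(pr[0])
    print("cos",round(c1,2),round(c2,2),"theta",np.degrees(np.arctan2(u[1],u[0])).round(1),"post",c.round(1),"corner frame coords",[( (k-c)@u, (k-c)@v) for k in q][0:0],np.round([[(k-c)@u,(k-c)@v] for k in q],1).tolist())
    return s
E
python3 - <<'E'
from h import *
s=chock("w_la",(515,425));plan(s,(515,425,230),90)
E
```

```text
z face 39.7 z post 73.5 2908 446
post rect ((515.0955810546875, 426.5596923828125), (25.742868423461914, 16.332326889038086), 72.62388610839844)
corners [[497.29998779296875, 483.6000061035156], [494.6000061035156, 364.3999938964844], [514.5999755859375, 358.1000061035156], [549.7999877929688, 467.20001220703125]] L [119.2  21.  114.6  55. ]
cos 0.28 0.01 theta 72.1 post [515.1 426.6] corner frame coords [] [[48.8, 34.4], [-65.4, 0.5], [-65.3, -20.6], [49.3, -20.6]]
yaw 90 slide [0.09 0.47 0.18] drot [-0.5 -0.1  0.1]
yaw -90 slide [0.09 0.47 0.18] drot [1.795e+02 2.000e-01 1.000e-01]
now tcp [519.7 423.2 230.9] yawz 89.5 tilt 0.13 j [ 0.62  0.39  1.52 -0.    1.23 -0.94] t 0.98 w 85.5 F [-0.9 -0.  -0.3]
```

View pics/w_la.png

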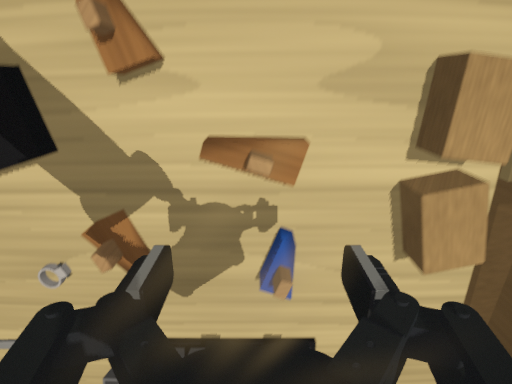

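The wedge is measured: the corner coordinates match the drawing to within 1 mm, with theta 72.2° and the post at (515, 426.5). I'll grasp it with the jaws along the chock's x.

Emit:
arm_command --targets '[{"claw": 0, "slide": [2, 0.45, 0.35], "delta_rot": [7, 0, 0]}, {"claw": 0, "slide": [5, 0.45, 0.35], "delta_rot": [14, 0, 0]}, {"claw": 0, "slide": [8, 0.45, 0.35], "delta_rot": [17.3, 0, 0]}, {"claw": 0, "slide": [12, 0.45, 0.35], "delta_rot": [17.3, 0, 0]}, {"claw": 0, "slide": [15, 0.45, 0.35], "delta_rot": [17.3, 0, 0]}, {"claw": 0, "slide": [17.5, 0.45, 0.35], "delta_rot": [17.3, 0, 0]}, {"claw": 0, "slide": [18.8, 0.45, 0.35], "delta_rot": [17.3, 0, 0]}, {"claw": 0, "slide": [18.8, 0.45, 0.35], "delta_rot": [17.3, 0, 0]}, {"claw": 120, "slide": [18.8, 0.45, 0.35], "delta_rot": [17.3, 0, 0]}, {"claw": 255, "slide": [18.8, 0.45, 0.35], "delta_rot": [17.3, 0, 0]}]'

```text
t: 1.87
tcp_pos: [0.5125, 0.4308, 0.0453]
eef_rot: [-0.418, 0.569, 0.418, 0.572]
contact_force: [0.5, 0.7, -0.1]
gripper_width: 0.0639
```

Emit:
arm_command --targets '[{"claw": 255, "slide": [0, 0, 0], "delta_rot": [0, 0, 0]}, {"claw": 255, "slide": [0, 0, 0], "delta_rot": [0, 0, 0]}, {"claw": 255, "slide": [0, 0, 0], "delta_rot": [0, 0, 0]}, {"claw": 255, "slide": [0, 0, 0], "delta_rot": [0, 0, 0]}, {"claw": 255, "slide": [0, 0, 0], "delta_rot": [0, 0, 0]}, {"claw": 255, "slide": [-2, 0, 0], "delta_rot": [0, 0, 0]}, {"claw": 255, "slide": [-5, 0, 0], "delta_rot": [0, 0, 0]}, {"claw": 255, "slide": [-8.5, 0, 0], "delta_rot": [0, 0, 0]}, {"claw": 255, "slide": [-11, 0, 0], "delta_rot": [0, 0, 0]}, {"claw": 255, "slide": [-12, 0, 0], "delta_rot": [0, 0, 0]}]'

```text
t: 2.7
tcp_pos: [0.5132, 0.4312, 0.168]
eef_rot: [-0.418, 0.568, 0.418, 0.573]
contact_force: [0.9, 0.2, -1.5]
gripper_width: 0.0247
```

Run:
```python
from h import *; from plant import *
plan(sense(),(476,-110,165),13)
```

```text
yaw 13 slide [ 4.000e-02 -1.281e+01 -5.272e+01] drot [59.4  0.4  0. ]
yaw -167 slide [ 4.000e-02 -1.281e+01 -5.272e+01] drot [-120.6   -0.     0.5]
now tcp [513.2 431.2 168. ] yawz 72.4 tilt 0.41 j [ 0.63  0.45  1.57  0.    1.11 -0.63] t 2.7 w 24.7 F [ 0.9  0.2 -1.5]
```

Emit:
arm_command --targets '[{"claw": 255, "slide": [0, -0.5, -2], "delta_rot": [0, 0, 0]}, {"claw": 255, "slide": [0, -1.5, -5.5], "delta_rot": [0, 0, 0]}, {"claw": 255, "slide": [0, -2.6, -9.5], "delta_rot": [0, 0, 0]}, {"claw": 255, "slide": [0, -3.6, -13.5], "delta_rot": [0, 0, 0]}, {"claw": 255, "slide": [0, -4.7, -17.5], "delta_rot": [0, 0, 0]}, {"claw": 255, "slide": [0, -5.8, -21.5], "delta_rot": [0, 0, 0]}, {"claw": 255, "slide": [0, -6.9, -25.5], "delta_rot": [0, 0, 0]}, {"claw": 255, "slide": [0, -8, -29.5], "delta_rot": [0, 0, 0]}, {"claw": 255, "slide": [0, -9, -33.5], "delta_rot": [0, 0, 0]}, {"claw": 255, "slide": [0, -10.1, -37.5], "delta_rot": [0, 0, 0]}]'

```text
t: 3.53
tcp_pos: [0.4923, 0.0399, 0.1619]
eef_rot: [-0.417, 0.571, 0.418, 0.57]
contact_force: [1.2, -0.4, -2.0]
gripper_width: 0.0249
```

Emit:
arm_command --targets '[{"claw": 255, "slide": [0, -1.1, -4], "delta_rot": [7, 0, 0]}, {"claw": 255, "slide": [0, -2.1, -7.5], "delta_rot": [14, 0, 0]}, {"claw": 255, "slide": [0, -2.9, -10.5], "delta_rot": [21, 0, 0]}, {"claw": 255, "slide": [0, -3.5, -13], "delta_rot": [28, 0, 0]}, {"claw": 255, "slide": [0, -4, -15], "delta_rot": [35, 0, 0]}, {"claw": 255, "slide": [0, -4.4, -16.3], "delta_rot": [42, 0, 0]}, {"claw": 255, "slide": [0, -4.4, -16.3], "delta_rot": [49, 0, 0]}, {"claw": 255, "slide": [0, -4.4, -16.3], "delta_rot": [56, 0, 0]}, {"claw": 255, "slide": [0, -4.4, -16.3], "delta_rot": [59.4, 0, 0]}, {"claw": 255, "slide": [0, -4.4, -16.3], "delta_rot": [59.4, 0, 0]}]'

```text
t: 4.37
tcp_pos: [0.4855, -0.1268, 0.1618]
eef_rot: [-0.079, 0.703, 0.08, 0.702]
contact_force: [0.5, -0.1, -1.5]
gripper_width: 0.0249
```

```bash
cat >> h.py <<'E'
def settle(n=4):
    from plant import get_image,sense
    for _ in range(n): get_image("wrist")
    return sense()
def grab(name):
    from plant import get_image,sense
    s=sense();d=get_image("wrist");cv2.imwrite(f"pics/{name}.png",d["pixels"])
    np.savez(name+".npz",s=s,**d);T=pose(s)@d["tool_from_camera"];return s,d,T,cloud(d,T)*1000
E
python3 - <<'E'
from h import *; from plant import *
settle();s,d,T,P=grab("hold_la")
plan(s,(489,-126,165),13)
t=pose(s);Q=(P/1000-t[:3,3])@t[:3,:3]*1000
f=(d["range_z"]>0)&(abs(Q[...,1])<90)&(abs(Q[...,2])<110)
print(np.histogram(Q[...,0][f],bins=np.arange(-40,80,4)))
E
```

```text
yaw 13 slide [-0.23  0.01  0.27] drot [ 0.1 -0.1 -0. ]
yaw -167 slide [-0.23  0.01  0.27] drot [-1.799e+02  1.000e-01 -1.000e-01]
now tcp [ 486.4 -126.7  162.7] yawz 13.1 tilt 0.06 j [-0.34  0.15  1.98  0.    1.01 -0.57] t 4.57 w 24.8 F [ 0.4 -0.4 -0.4]
(array([ 618,  280, 1172, 1257,  511,  485,  417,  394,  346,  196,  158,
       7490,  602,  560,  510,  491,  473,  437,  411,  379,  368,  147,
          0,    0,    0,    0,    0,    0,    0]), array([-40, -36, -32, -28, -24, -20, -16, -12,  -8,  -4,   0,   4,   8,
        12,  16,  20,  24,  28,  32,  36,  40,  44,  48,  52,  56,  60,
        64,  68,  72,  76]))
```

View pics/hold_la.png

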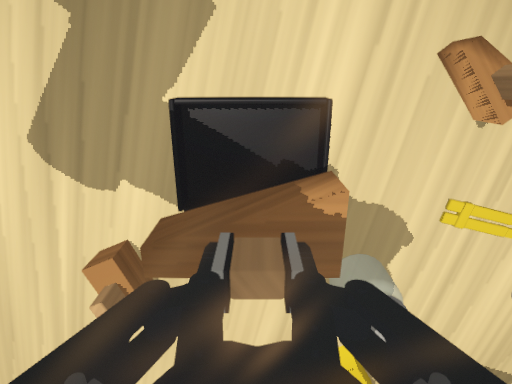

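```bash
cat >> h.py <<'E'
def held(s,d,P,Ld=115):
    """face quad of the held chock in world mm, pose of its post axis"""
    t=pose(s);Q=(P/1000-t[:3,3])@t[:3,:3]*1000
    f=(d["range_z"]>0)&(abs(Q[...,1])<70)&(abs(Q[...,2])<90)&(Q[...,0]>2)&(Q[...,0]<10)
    n,l,st,_=cv2.connectedComponentsWithStats(np.uint8(f));f=l==1+np.argmax(st[1:,4])
    p=Q[f];hull=cv2.convexHull(np.float32(p[:,[2,1]]));q=cv2.approxPolyN(hull,4,ensure_convex=True).reshape(-1,2)
    print("held face x",np.median(p[:,0]).round(1),"corners (z,y) tool",q.round(1).tolist())
    return q
def tray(d,P,near,lx,ly,zlo=29,zhi=40):
    f=(d["range_z"]>0)&(P[...,2]>zlo)&(P[...,2]<zhi)&(np.hypot(P[...,0]-near[0],P[...,1]-near[1])<100)&(d["pixels"].max(-1)<90)
    p=P[f][:,:2];print("tray n",len(p),"z",np.median(P[f][:,2]).round(1),cv2.minAreaRect(np.float32(p)));return p
E
python3 - <<'E'
from h import *
z=np.load("hold_la.npz",allow_pickle=True);d={k:z[k] for k in z.files if k!="s"};s=z["s"].item()
T=pose(s)@d["tool_from_camera"];P=cloud(d,T)*1000
held(s,d,P);p=tray(d,P,(476,-110),145,108)
for a in (12,13,14):
    c,b=np.cos(np.radians(a)),np.sin(np.radians(a));q=p@np.array([[c,-b],[b,c]])
    far=q[:,1]>np.percentile(q[:,1],99.8)-3
    print(a,"x ext",q[:,0].min().round(1),q[:,0].max().round(1),"far y",q[:,1].max().round(1), "slope",np.polyfit(*[q[far][:,i] for i in (0,1)],1)[0].round(4))
    cx=(q[:,0].min()+q[:,0].max())/2;cy=q[:,1].max()-54;print("centre",(c*cx-b*cy).round(1),(b*cx+c*cy).round(1))
E
```

```text
held face x 5.8 corners (z,y) tool [[48.599998474121094, 30.899999618530273], [-66.5, -2.5999999046325684], [-66.80000305175781, -23.899999618530273], [49.0, -24.399999618530273]]
tray n 2060 z 33.2 ((475.876708984375, -109.96163177490234), (145.03314208984375, 107.61109161376953), 13.05821704864502)
12 x ext 369.8 515.2 far y -151.5 slope 0.0096
centre 475.6 -109.0
13 x ext 366.4 511.4 far y -160.3 slope 0.0012
centre 475.9 -110.1
14 x ext 362.4 508.1 far y -166.9 slope -0.0084
centre 475.8 -109.1
```

The tray centre is (475.9, -110.0) at 13.06°. The held chock is square in the jaws, with its post 3.6 mm off in tool -y. I'll lower it to its computed slot.

Emit:
arm_command --targets '[{"claw": 255, "slide": [1.5, 0.37, 0.25], "delta_rot": [0, 0, 0]}, {"claw": 255, "slide": [4, 0.37, 0.25], "delta_rot": [0, 0, 0]}, {"claw": 255, "slide": [6.5, 0.37, 0.25], "delta_rot": [0, 0, 0]}, {"claw": 255, "slide": [9, 0.37, 0.25], "delta_rot": [0, 0, 0]}, {"claw": 255, "slide": [10.4, 0.37, 0.25], "delta_rot": [0, 0, 0]}, {"claw": 255, "slide": [10.9, 0.37, 0.25], "delta_rot": [0, 0, 0]}, {"claw": 255, "slide": [11.1, 0.37, 0.25], "delta_rot": [0, 0, 0]}, {"claw": 255, "slide": [11.1, 0.37, 0.25], "delta_rot": [0, 0, 0]}, {"claw": 255, "slide": [11.1, 0.37, 0.25], "delta_rot": [0, 0, 0]}, {"claw": 255, "slide": [11.1, 0.37, 0.25], "delta_rot": [0, 0, 0]}]'

```text
t: 5.45
tcp_pos: [0.4898, -0.1233, 0.0537]
eef_rot: [-0.081, 0.702, 0.08, 0.703]
contact_force: [0.4, -0.1, -1.5]
gripper_width: 0.0249
```

Emit:
arm_command --targets '[{"claw": 120, "slide": [0, 0, 0], "delta_rot": [0, 0, 0]}, {"claw": 60, "slide": [0, 0, 0], "delta_rot": [0, 0, 0]}, {"claw": 0, "slide": [0, 0, 0], "delta_rot": [0, 0, 0]}, {"claw": 0, "slide": [0, 0, 0], "delta_rot": [0, 0, 0]}, {"claw": 0, "slide": [-2, 0, 0], "delta_rot": [0, 0, 0]}, {"claw": 0, "slide": [-6, 0, 0], "delta_rot": [0, 0, 0]}, {"claw": 0, "slide": [-10, 0, 0], "delta_rot": [0, 0, 0]}, {"claw": 0, "slide": [-14, 0, 0], "delta_rot": [0, 0, 0]}, {"claw": 0, "slide": [-17, 0, 0], "delta_rot": [0, 0, 0]}, {"claw": 0, "slide": [-17, 0, 0], "delta_rot": [0, 0, 0]}]'

```text
t: 6.28
tcp_pos: [0.4935, -0.1245, 0.2305]
eef_rot: [-0.083, 0.698, 0.078, 0.707]
contact_force: [1.2, -1.3, 0.7]
gripper_width: 0.0855
```

Run:
```python
from h import *; from plant import *
settle(2)
s=chock("pl_la",(489,-126));plan(s,(368,268,230),20)
```

```text
z face 44.6 z post 78.2 3071 503
post rect ((489.616455078125, -126.55463409423828), (25.21802520751953, 15.623295783996582), 12.89681625366211)
corners [[529.7000122070312, -82.30000305175781], [426.1000061035156, -141.0], [430.6000061035156, -160.8000030517578], [542.0999755859375, -135.3000030517578]] L [119.1  20.3 114.4  54.4]
cos 0.28 0.01 theta 12.9 post [ 489.6 -126.6] corner frame coords [] [[48.9, 34.2], [-65.1, 0.1], [-65.2, -20.2], [49.2, -20.2]]
yaw 20 slide [-0.68 40.86 -3.03] drot [-7.   0.2  0.2]
yaw -160 slide [-0.68 40.86 -3.03] drot [173.    0.2  -0.3]
now tcp [ 489.6 -123.2  224.4] yawz 13.0 tilt 0.26 j [-0.33  0.08  1.92 -0.    1.14 -0.56] t 6.38 w 85.4 F [ 0.5 -0.1 -0.5]
```

Chock A sits flat on the tray floor at the right spot, post at (489.6, -126.6) and theta 12.9°. Next is long chock B.

Emit:
arm_command --targets '[{"claw": 0, "slide": [0, 4.1, -0.3], "delta_rot": [-7, 0, 0]}, {"claw": 0, "slide": [0, 8.2, -0.6], "delta_rot": [-7, 0, 0]}, {"claw": 0, "slide": [0, 12.3, -0.9], "delta_rot": [-7, 0, 0]}, {"claw": 0, "slide": [0, 16.4, -1.2], "delta_rot": [-7, 0, 0]}, {"claw": 0, "slide": [0, 20.5, -1.5], "delta_rot": [-7, 0, 0]}, {"claw": 0, "slide": [0, 24.6, -1.8], "delta_rot": [-7, 0, 0]}, {"claw": 0, "slide": [0, 28.7, -2.1], "delta_rot": [-7, 0, 0]}, {"claw": 0, "slide": [0, 32.8, -2.4], "delta_rot": [-7, 0, 0]}, {"claw": 0, "slide": [0, 36.9, -2.7], "delta_rot": [-7, 0, 0]}, {"claw": 0, "slide": [0, 40.8, -3], "delta_rot": [-7, 0, 0]}]'

```text
t: 7.27
tcp_pos: [0.3647, 0.269, 0.2199]
eef_rot: [-0.124, 0.698, 0.122, 0.695]
contact_force: [0.5, 0.7, 0.8]
gripper_width: 0.0853
```

Run:
```python
from h import *; from plant import *
settle(5)
s=chock("w_lb",(368,268));plan(s,(368,268,44),20)
```

```text
z face 39.6 z post 73.2 3066 468
post rect ((367.89178466796875, 271.0070495605469), (25.191247940063477, 15.570528030395508), 20.461021423339844)
corners [[404.20001220703125, 318.3999938964844], [306.5, 251.10000610351562], [312.5, 231.3000030517578], [420.79998779296875, 266.20001220703125]] L [118.6  20.7 113.8  54.8]
cos 0.29 0.0 theta 17.9 post [367.9 271. ] corner frame coords [] [[49.1, 34.0], [-64.5, -0.1], [-64.9, -20.8], [48.9, -20.8]]
yaw 20 slide [17.63  0.04  0.29] drot [ 0.1 -0.2  0.1]
yaw -160 slide [17.63  0.04  0.29] drot [-1.799e+02 -1.000e-01 -4.000e-01]
now tcp [366.  267.1 220.3] yawz 20.1 tilt 0.25 j [ 0.53 -0.02  2.03 -0.    1.13  0.18] t 7.52 w 85.3 F [-0.6 -0.7  0.6]
```

Emit:
arm_command --targets '[{"claw": 0, "slide": [3, 0.3, 0.3], "delta_rot": [2, 0, 0]}, {"claw": 0, "slide": [7, 0.3, 0.3], "delta_rot": [2, 0, 0]}, {"claw": 0, "slide": [11, 0.3, 0.3], "delta_rot": [2, 0, 0]}, {"claw": 0, "slide": [14.5, 0.3, 0.3], "delta_rot": [2, 0, 0]}, {"claw": 0, "slide": [16.8, 0.3, 0.3], "delta_rot": [2, 0, 0]}, {"claw": 0, "slide": [17.6, 0.3, 0.3], "delta_rot": [2, 0, 0]}, {"claw": 60, "slide": [17.6, 0.3, 0.3], "delta_rot": [2, 0, 0]}, {"claw": 255, "slide": [17.6, 0.3, 0.3], "delta_rot": [2, 0, 0]}, {"claw": 255, "slide": [17.6, 0.3, 0.3], "delta_rot": [2, 0, 0]}, {"claw": 255, "slide": [17.6, 0.3, 0.3], "delta_rot": [2, 0, 0]}]'

```text
t: 8.4
tcp_pos: [0.371, 0.2726, 0.0482]
eef_rot: [-0.11, 0.697, 0.111, 0.7]
contact_force: [-0.3, 0.1, 0.2]
gripper_width: 0.0391
```

Emit:
arm_command --targets '[{"claw": 255, "slide": [0, 0, 0], "delta_rot": [0, 0, 0]}, {"claw": 255, "slide": [0, 0, 0], "delta_rot": [0, 0, 0]}, {"claw": 255, "slide": [0, 0, 0], "delta_rot": [0, 0, 0]}, {"claw": 255, "slide": [-2, 0, 0], "delta_rot": [0, 0, 0]}, {"claw": 255, "slide": [-5, 0, 0], "delta_rot": [0, 0, 0]}, {"claw": 255, "slide": [-8, 0, 0], "delta_rot": [0, 0, 0]}, {"claw": 255, "slide": [-11, 0, 0], "delta_rot": [0, 0, 0]}, {"claw": 255, "slide": [-12, 0, 0], "delta_rot": [0, 0, 0]}, {"claw": 255, "slide": [-12, 0, 0], "delta_rot": [0, 0, 0]}, {"claw": 255, "slide": [-12, 0, 0], "delta_rot": [0, 0, 0]}]'

```text
t: 9.23
tcp_pos: [0.3688, 0.2717, 0.166]
eef_rot: [-0.111, 0.698, 0.111, 0.699]
contact_force: [-0.8, -0.1, -1.4]
gripper_width: 0.0249
```

Run:
```python
from h import *; from plant import *
settle(3);plan(sense(),(463,-94,165),-167)
```

```text
yaw -167 slide [ -0.05 -37.64  -2.19] drot [-1.75e+02 -1.00e-01 -4.00e-01]
yaw 13 slide [ -0.05 -37.64  -2.19] drot [ 5.  -0.3  0.1]
now tcp [367.4 270.8 164. ] yawz 18.0 tilt 0.27 j [ 0.54  0.07  2.07 -0.    1.01  0.23] t 9.38 w 24.9 F [-0.7 -0.8 -2.3]
```

Emit:
arm_command --targets '[{"claw": 255, "slide": [0, -3.7, -0.2], "delta_rot": [7, 0, 0]}, {"claw": 255, "slide": [0, -7.5, -0.4], "delta_rot": [14, 0, 0]}, {"claw": 255, "slide": [0, -11.3, -0.6], "delta_rot": [21, 0, 0]}, {"claw": 255, "slide": [0, -15.1, -0.8], "delta_rot": [28, 0, 0]}, {"claw": 255, "slide": [0, -19, -1.1], "delta_rot": [35, 0, 0]}, {"claw": 255, "slide": [0, -23, -1.3], "delta_rot": [42, 0, 0]}, {"claw": 255, "slide": [0, -27, -1.5], "delta_rot": [49, 0, 0]}, {"claw": 255, "slide": [0, -31, -1.8], "delta_rot": [56, 0, 0]}, {"claw": 255, "slide": [0, -34.5, -2], "delta_rot": [63, 0, 0]}, {"claw": 255, "slide": [0, -37.6, -2.2], "delta_rot": [70, 0, 0]}]'

```text
t: 10.22
tcp_pos: [0.4634, -0.0947, 0.1643]
eef_rot: [0.312, 0.636, -0.313, 0.633]
contact_force: [0.6, 0.1, -1.5]
gripper_width: 0.0248
```

Emit:
arm_command --targets '[{"claw": 255, "slide": [0, 0, 0], "delta_rot": [7, 0, 0]}, {"claw": 255, "slide": [0, 0, 0], "delta_rot": [14, 0, 0]}, {"claw": 255, "slide": [0, 0, 0], "delta_rot": [21, 0, 0]}, {"claw": 255, "slide": [0, 0, 0], "delta_rot": [28, 0, 0]}, {"claw": 255, "slide": [0, 0, 0], "delta_rot": [35, 0, 0]}, {"claw": 255, "slide": [0, 0, 0], "delta_rot": [42, 0, 0]}, {"claw": 255, "slide": [0, 0, 0], "delta_rot": [49, 0, 0]}, {"claw": 255, "slide": [0, 0, 0], "delta_rot": [56, 0, 0]}, {"claw": 255, "slide": [0, 0, 0], "delta_rot": [63, 0, 0]}, {"claw": 255, "slide": [0, 0, 0], "delta_rot": [70, 0, 0]}]'

```text
t: 11.05
tcp_pos: [0.4629, -0.0922, 0.164]
eef_rot: [-0.618, -0.342, 0.621, -0.34]
contact_force: [-0.1, 0.1, -2.3]
gripper_width: 0.0251
```

Emit:
arm_command --targets '[{"claw": 255, "slide": [0, 0, 0], "delta_rot": [7, 0, 0]}, {"claw": 255, "slide": [0, 0, 0], "delta_rot": [14, 0, 0]}, {"claw": 255, "slide": [0, 0, 0], "delta_rot": [21, 0, 0]}, {"claw": 255, "slide": [0, 0, 0], "delta_rot": [28, 0, 0]}, {"claw": 255, "slide": [0, 0, 0], "delta_rot": [35, 0, 0]}, {"claw": 255, "slide": [0, 0, 0], "delta_rot": [42, 0, 0]}, {"claw": 255, "slide": [0, 0, 0], "delta_rot": [45, 0, 0]}, {"claw": 255, "slide": [0, 0, 0], "delta_rot": [45, 0, 0]}, {"claw": 255, "slide": [0, 0, 0], "delta_rot": [45, 0, 0]}, {"claw": 255, "slide": [0, 0, 0], "delta_rot": [45, 0, 0]}]'

```text
t: 11.88
tcp_pos: [0.4637, -0.0924, 0.1651]
eef_rot: [-0.702, -0.081, 0.703, -0.08]
contact_force: [0.4, 0.4, -1.9]
gripper_width: 0.025
```

Run:
```python
from h import *; from plant import *
settle(2);s,d,T,P=grab("hold_lb")
plan(s,(463,-94,165),-167);held(s,d,P)
```

```text
yaw -167 slide [0.07 0.12 0.14] drot [0.1 0.1 0. ]
yaw 13 slide [0.07 0.12 0.14] drot [-1.799e+02 -0.000e+00  1.000e-01]
now tcp [464.1 -92.5 165.7] yawz -166.9 tilt 0.06 j [-0.29  0.09  2.04 -0.    1.01  2.62] t 11.98 w 24.6 F [ 0.7 -0.4 -1.4]
held face x 8.5 corners (z,y) tool [[48.70000076293945, 33.0], [-66.4000015258789, -0.699999988079071], [-66.5, -22.299999237060547], [48.70000076293945, -22.200000762939453]]
```

Emit:
arm_command --targets '[{"claw": 255, "slide": [0.5, 0.32, 0.15], "delta_rot": [0, 0, 0]}, {"claw": 255, "slide": [2.5, 0.32, 0.15], "delta_rot": [0, 0, 0]}, {"claw": 255, "slide": [4.5, 0.32, 0.15], "delta_rot": [0, 0, 0]}, {"claw": 255, "slide": [6.5, 0.32, 0.15], "delta_rot": [0, 0, 0]}, {"claw": 255, "slide": [8.5, 0.32, 0.15], "delta_rot": [0, 0, 0]}, {"claw": 255, "slide": [10, 0.32, 0.15], "delta_rot": [0, 0, 0]}, {"claw": 255, "slide": [10.8, 0.32, 0.15], "delta_rot": [0, 0, 0]}, {"claw": 255, "slide": [11.1, 0.32, 0.15], "delta_rot": [0, 0, 0]}, {"claw": 255, "slide": [11.1, 0.32, 0.15], "delta_rot": [0, 0, 0]}, {"claw": 255, "slide": [11.1, 0.32, 0.15], "delta_rot": [0, 0, 0]}]'

```text
t: 12.87
tcp_pos: [0.4645, -0.0964, 0.0559]
eef_rot: [0.703, 0.08, -0.702, 0.08]
contact_force: [-0.3, 1.0, -1.3]
gripper_width: 0.0252
```

Emit:
arm_command --targets '[{"claw": 120, "slide": [0, 0, 0], "delta_rot": [0, 0, 0]}, {"claw": 60, "slide": [0, 0, 0], "delta_rot": [0, 0, 0]}, {"claw": 0, "slide": [0, 0, 0], "delta_rot": [0, 0, 0]}, {"claw": 0, "slide": [0, 0, 0], "delta_rot": [0, 0, 0]}, {"claw": 0, "slide": [-2, 0, 0], "delta_rot": [0, 0, 0]}, {"claw": 0, "slide": [-6, 0, 0], "delta_rot": [0, 0, 0]}, {"claw": 0, "slide": [-10, 0, 0], "delta_rot": [0, 0, 0]}, {"claw": 0, "slide": [-14, 0, 0], "delta_rot": [0, 0, 0]}, {"claw": 0, "slide": [-17, 0, 0], "delta_rot": [0, 0, 0]}, {"claw": 0, "slide": [-17, 0, 0], "delta_rot": [0, 0, 0]}]'

```text
t: 13.7
tcp_pos: [0.4689, -0.0976, 0.2335]
eef_rot: [0.708, 0.078, -0.697, 0.082]
contact_force: [1.9, -0.9, 0.4]
gripper_width: 0.0855
```

Run:
```python
from h import *; from plant import *
settle(4)
s,d,T,P=grab("pl_lb");plan(s,(630,238,225),-60)
f=(d["range_z"]>0)&(P[...,2]>65)&(P[...,2]<92)&(np.hypot(P[...,0]-476,P[...,1]+110)<60)
n,l,st,c=cv2.connectedComponentsWithStats(np.uint8(f))
for k in range(1,n):
    if st[k,4]>50: print(cv2.minAreaRect(np.float32(P[l==k][:,:2])),P[l==k][:,2].mean())
```

```text
yaw -60 slide [ -0.09 -28.75 -23.82] drot [-1.07e+02  0.00e+00  1.00e-01]
yaw 120 slide [ -0.09 -28.75 -23.82] drot [73.   0.1 -0. ]
now tcp [462.7 -95.7 224.3] yawz -167.0 tilt 0.11 j [-0.3   0.02  1.99 -0.    1.14  2.62] t 13.9 w 85.2 F [0.5 0.7 0.3]
((490.4190673828125, -126.54925537109375), (25.187496185302734, 16.147254943847656), 12.740678787231445) 77.74680661934119
((464.86090087890625, -94.72561645507812), (25.43018913269043, 15.945030212402344), 12.835946083068848) 77.60853684143414
```

View pics/pl_lb.png

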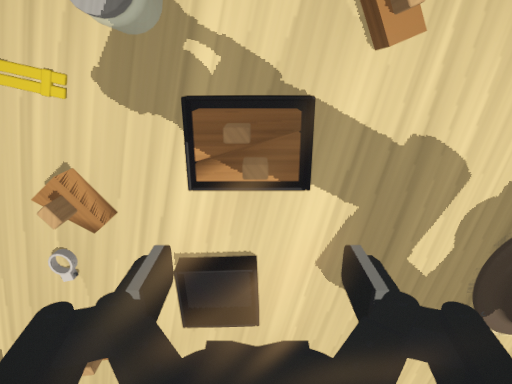

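The picture shows the long tray at (250,143) holding both chocks flat, head to tail with the slopes facing. The posts are 17.7 mm apart along the tray and 36.7 mm across, which leaves a gap of about 2.7 mm. The short chock near the ring at (75,200) is next, since it needs less wrist turning.

Emit:
arm_command --targets '[{"claw": 0, "slide": [0, -0.5, -2.3], "delta_rot": [-7, 0, 0]}, {"claw": 0, "slide": [0, -1.1, -4.6], "delta_rot": [-14, 0, 0]}, {"claw": 0, "slide": [0, -1.7, -7], "delta_rot": [-21, 0, 0]}, {"claw": 0, "slide": [0, -2.2, -9.3], "delta_rot": [-28, 0, 0]}, {"claw": 0, "slide": [0, -2.8, -11.6], "delta_rot": [-35, 0, 0]}, {"claw": 0, "slide": [0, -3.3, -14], "delta_rot": [-42, 0, 0]}, {"claw": 0, "slide": [0, -3.9, -16.3], "delta_rot": [-49, 0, 0]}, {"claw": 0, "slide": [0, -4.5, -18.6], "delta_rot": [-56, 0, 0]}, {"claw": 0, "slide": [0, -5, -21], "delta_rot": [-63, 0, 0]}, {"claw": 0, "slide": [0, -5.4, -22.6], "delta_rot": [-70, 0, 0]}]'

```text
t: 14.78
tcp_pos: [0.6721, 0.0086, 0.222]
eef_rot: [-0.527, -0.471, 0.529, -0.469]
contact_force: [0.1, -0.2, 0.1]
gripper_width: 0.0855
```

Emit:
arm_command --targets '[{"claw": 0, "slide": [0, 0, 0], "delta_rot": [-7, 0, 0]}, {"claw": 0, "slide": [0, 0, 0], "delta_rot": [-14, 0, 0]}, {"claw": 0, "slide": [0, 0, 0], "delta_rot": [-21, 0, 0]}, {"claw": 0, "slide": [0, 0, 0], "delta_rot": [-28, 0, 0]}, {"claw": 0, "slide": [0, 0, 0], "delta_rot": [-35, 0, 0]}, {"claw": 0, "slide": [0, 0, 0], "delta_rot": [-42, 0, 0]}, {"claw": 0, "slide": [0, 0, 0], "delta_rot": [-49, 0, 0]}, {"claw": 0, "slide": [0, 0, 0], "delta_rot": [-56, 0, 0]}, {"claw": 0, "slide": [0, 0, 0], "delta_rot": [-62, 0, 0]}, {"claw": 0, "slide": [0, 0, 0], "delta_rot": [-62, 0, 0]}]'

```text
t: 15.62
tcp_pos: [0.6703, 0.0075, 0.2222]
eef_rot: [0.212, 0.676, -0.212, 0.673]
contact_force: [0.8, -0.2, -0.1]
gripper_width: 0.0854
```

Run:
```python
from h import *; from plant import *
settle(3)
s=chock("w_sb",(671,8));plan(s,(671,8,43),-35)
```

```text
z face 39.6 z post 73.3 1668 461
post rect ((674.2733154296875, 8.760133743286133), (16.127565383911133, 25.467361450195312), 53.47760009765625)
corners [[638.4000244140625, 38.0], [627.2000122070312, 23.399999618530273], [690.2000122070312, -26.0], [718.7999877929688, 11.0]] L [18.4 80.  46.8 84.9]
cos 0.33 0.01 theta -38.1 post [674.3   8.8] corner frame coords [] [[-46.3, 0.8], [-46.1, -17.6], [34.0, -17.6], [33.7, 29.2]]
yaw -35 slide [18.05  0.07  0.02] drot [-0.1 -0.1  0.1]
yaw 145 slide [18.05  0.07  0.02] drot [1.799e+02 1.000e-01 2.000e-01]
now tcp [670.9   7.5 223.5] yawz -35.1 tilt 0.16 j [-0.05  0.4   1.52 -0.    1.22  0.56] t 15.77 w 85.5 F [ 0.3 -1.   0.5]
```

View pics/w_sb.png

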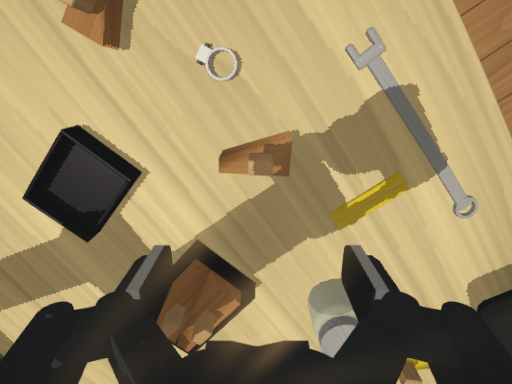

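Emit:
arm_command --targets '[{"claw": 0, "slide": [3, 0.3, 0.2], "delta_rot": [3, 0, 0]}, {"claw": 0, "slide": [7, 0.3, 0.2], "delta_rot": [3, 0, 0]}, {"claw": 0, "slide": [11, 0.3, 0.2], "delta_rot": [3, 0, 0]}, {"claw": 0, "slide": [15, 0.3, 0.2], "delta_rot": [3, 0, 0]}, {"claw": 0, "slide": [17.2, 0.3, 0.2], "delta_rot": [3, 0, 0]}, {"claw": 0, "slide": [18, 0.3, 0.2], "delta_rot": [3, 0, 0]}, {"claw": 0, "slide": [18, 0.3, 0.2], "delta_rot": [3, 0, 0]}, {"claw": 100, "slide": [18, 0.3, 0.2], "delta_rot": [3, 0, 0]}, {"claw": 255, "slide": [18, 0.3, 0.2], "delta_rot": [3, 0, 0]}, {"claw": 255, "slide": [18, 0.3, 0.2], "delta_rot": [3, 0, 0]}]'

```text
t: 16.65
tcp_pos: [0.6776, 0.0086, 0.0484]
eef_rot: [0.231, 0.667, -0.23, 0.67]
contact_force: [-0.1, -0.4, -0.7]
gripper_width: 0.0516
```

Emit:
arm_command --targets '[{"claw": 255, "slide": [0, 0, 0], "delta_rot": [0, 0, 0]}, {"claw": 255, "slide": [0, 0, 0], "delta_rot": [0, 0, 0]}, {"claw": 255, "slide": [0, 0, 0], "delta_rot": [0, 0, 0]}, {"claw": 255, "slide": [0, 0, 0], "delta_rot": [0, 0, 0]}, {"claw": 255, "slide": [-2, 0, 0], "delta_rot": [0, 0, 0]}, {"claw": 255, "slide": [-5, 0, 0], "delta_rot": [0, 0, 0]}, {"claw": 255, "slide": [-8, 0, 0], "delta_rot": [0, 0, 0]}, {"claw": 255, "slide": [-11, 0, 0], "delta_rot": [0, 0, 0]}, {"claw": 255, "slide": [-12, 0, 0], "delta_rot": [0, 0, 0]}, {"claw": 255, "slide": [-12, 0, 0], "delta_rot": [0, 0, 0]}]'

```text
t: 17.48
tcp_pos: [0.6777, 0.0087, 0.1693]
eef_rot: [0.231, 0.666, -0.229, 0.671]
contact_force: [1.3, 0.3, 0.2]
gripper_width: 0.0248
```

Run:
```python
from h import *; from plant import *
settle(3)
c=np.array([471.5,106]);a=np.radians(15.4);p=c+np.array([[np.cos(a),-np.sin(a)],[np.sin(a),np.cos(a)]])@[6,-16.5];print(p)
plan(sense(),(*p,165),15.4)
```

```text
[481.66624836  91.68576254]
yaw 15.4 slide [ -0.15  -5.27 -20.21] drot [-53.4  -0.2   0. ]
yaw -164.6 slide [ -0.15  -5.27 -20.21] drot [126.6   0.    0.3]
now tcp [673.3   8.9 162.7] yawz -38.0 tilt 0.24 j [-0.05  0.47  1.56 -0.    1.12  0.61] t 17.63 w 25.0 F [-0.4 -0.4 -0.8]
```

Emit:
arm_command --targets '[{"claw": 255, "slide": [0, -0.7, -2.6], "delta_rot": [-7, 0, 0]}, {"claw": 255, "slide": [0, -1.4, -5.2], "delta_rot": [-14, 0, 0]}, {"claw": 255, "slide": [0, -2, -7.8], "delta_rot": [-21, 0, 0]}, {"claw": 255, "slide": [0, -2.7, -10.4], "delta_rot": [-28, 0, 0]}, {"claw": 255, "slide": [0, -3.4, -13], "delta_rot": [-35, 0, 0]}, {"claw": 255, "slide": [0, -4.1, -15.6], "delta_rot": [-42, 0, 0]}, {"claw": 255, "slide": [0, -4.7, -18.2], "delta_rot": [-49, 0, 0]}, {"claw": 255, "slide": [0, -5.3, -20.2], "delta_rot": [-53.4, 0, 0]}, {"claw": 255, "slide": [0, -5.3, -20.2], "delta_rot": [-53.4, 0, 0]}, {"claw": 255, "slide": [0, -5.3, -20.2], "delta_rot": [-53.4, 0, 0]}]'

```text
t: 18.47
tcp_pos: [0.4806, 0.0915, 0.1628]
eef_rot: [-0.095, 0.702, 0.095, 0.699]
contact_force: [-0.1, 0.3, -0.9]
gripper_width: 0.0248
```

Run:
```python
from h import *; from plant import *
settle(4);s,d,T,P=grab("hold_sb")
q=held(s,d,P);p=tray(d,P,(471,106),110,96)
for a in (14.5,15.3,16):
    c,b=np.cos(np.radians(a)),np.sin(np.radians(a));q=p@np.array([[c,-b],[b,c]])
    far=q[:,1]>q[:,1].max()-4
    cx=(q[:,0].min()+q[:,0].max())/2;cy=q[:,1].max()-48
    print(a,"x width",np.ptp(q[:,0]).round(1),"slope",np.polyfit(q[far][:,0],q[far][:,1],1)[0].round(4),"centre",(c*cx-b*cy).round(1),(b*cx+c*cy).round(1))
plan(s,(481.7,91.7,165),15.4)
```

```text
held face x 7.7 corners (z,y) tool [[34.099998474121094, 28.299999237060547], [-46.099998474121094, 0.4000000059604645], [-46.29999923706055, -19.600000381469727], [34.0, -15.800000190734863]]
tray n 1666 z 33.2 ((471.06597900390625, 106.9093017578125), (108.98456573486328, 95.07962799072266), 15.514557838439941)
14.5 x width 109.4 slope 0.0065 centre 471.0 106.8
15.3 x width 109.0 slope 0.0002 centre 471.2 106.3
16 x width 109.4 slope -0.006 centre 471.0 106.8
yaw 15.4 slide [-0.03  0.13 -0.2 ] drot [-0. -0.  0.]
yaw -164.6 slide [-0.03  0.13 -0.2 ] drot [180.   0.   0.]
now tcp [483.9  91.  164.7] yawz 15.4 tilt 0.02 j [ 0.1   0.13  2.   -0.    1.01 -0.17] t 18.67 w 25.2 F [-1.3 -1.2 -0.7]
```

Run:
```python
from h import *; from plant import *
for _ in range(5): s=settle(1);print((s["tcp_pos"]*1000).round(1),np.abs(s["joint_vel"]).max().round(3))
```

```text
[484.  91. 165.] 0.004
[483.9  91.  165.1] 0.005
[483.8  91.  165.1] 0.004
[483.7  91.1 165.2] 0.006
[483.6  91.1 165.2] 0.004
```

Emit:
arm_command --targets '[{"claw": 255, "slide": [1, 0.2, -0.12], "delta_rot": [0, 0, 0]}, {"claw": 255, "slide": [3, 0.2, -0.12], "delta_rot": [0, 0, 0]}, {"claw": 255, "slide": [5, 0.2, -0.12], "delta_rot": [0, 0, 0]}, {"claw": 255, "slide": [7, 0.2, -0.12], "delta_rot": [0, 0, 0]}, {"claw": 255, "slide": [9, 0.2, -0.12], "delta_rot": [0, 0, 0]}, {"claw": 255, "slide": [10.3, 0.2, -0.12], "delta_rot": [0, 0, 0]}, {"claw": 255, "slide": [10.9, 0.2, -0.12], "delta_rot": [0, 0, 0]}, {"claw": 255, "slide": [11.2, 0.2, -0.12], "delta_rot": [0, 0, 0]}, {"claw": 255, "slide": [11.2, 0.2, -0.12], "delta_rot": [0, 0, 0]}, {"claw": 255, "slide": [11.2, 0.2, -0.12], "delta_rot": [0, 0, 0]}]'

```text
t: 19.8
tcp_pos: [0.4822, 0.093, 0.0537]
eef_rot: [-0.095, 0.7, 0.095, 0.701]
contact_force: [0.6, -0.6, -1.1]
gripper_width: 0.025
```

Emit:
arm_command --targets '[{"claw": 120, "slide": [0, 0, 0], "delta_rot": [0, 0, 0]}, {"claw": 60, "slide": [0, 0, 0], "delta_rot": [0, 0, 0]}, {"claw": 0, "slide": [0, 0, 0], "delta_rot": [0, 0, 0]}, {"claw": 0, "slide": [0, 0, 0], "delta_rot": [0, 0, 0]}, {"claw": 0, "slide": [-2, 0, 0], "delta_rot": [0, 0, 0]}, {"claw": 0, "slide": [-6, 0, 0], "delta_rot": [0, 0, 0]}, {"claw": 0, "slide": [-10, 0, 0], "delta_rot": [0, 0, 0]}, {"claw": 0, "slide": [-14, 0, 0], "delta_rot": [0, 0, 0]}, {"claw": 0, "slide": [-17, 0, 0], "delta_rot": [0, 0, 0]}, {"claw": 0, "slide": [-17, 0, 0], "delta_rot": [0, 0, 0]}]'

```text
t: 20.63
tcp_pos: [0.487, 0.0936, 0.2314]
eef_rot: [-0.095, 0.695, 0.095, 0.706]
contact_force: [1.2, 0.3, -0.1]
gripper_width: 0.0855
```

Run:
```python
from h import *; from plant import *
settle(5)
s=chock("pl_sb",(481,92));plan(s,(630,238,225),40)
```

```text
z face 44.6 z post 78.2 1740 520
post rect ((482.20965576171875, 91.45745849609375), (25.967485427856445, 16.223901748657227), 15.61436653137207)
corners [[506.5, 128.3000030517578], [438.29998779296875, 81.4000015258789], [442.3999938964844, 63.5], [520.2000122070312, 84.69999694824219]] L [82.7 18.4 80.7 45.6]
cos 0.29 0.04 theta 15.3 post [482.2  91.5] corner frame coords [] [[33.1, 29.1], [-45.0, 1.9], [-45.8, -16.5], [34.9, -16.5]]
yaw 40 slide [-0.41 10.02 18.31] drot [-24.6  -0.2  -0.1]
yaw -140 slide [-0.41 10.02 18.31] drot [ 1.554e+02 -1.000e-01  3.000e-01]
now tcp [480.1  92.8 221.4] yawz 15.4 tilt 0.21 j [ 0.1   0.06  1.95 -0.    1.14 -0.17] t 20.88 w 85.4 F [-0.5  0.2 -1.1]
```

Emit:
arm_command --targets '[{"claw": 0, "slide": [0, 1.5, 2.7], "delta_rot": [-6, 0, 0]}, {"claw": 0, "slide": [0, 3.2, 5.8], "delta_rot": [-12, 0, 0]}, {"claw": 0, "slide": [0, 5, 9.2], "delta_rot": [-18, 0, 0]}, {"claw": 0, "slide": [0, 6.8, 12.5], "delta_rot": [-24, 0, 0]}, {"claw": 0, "slide": [0, 8.5, 15.5], "delta_rot": [-24.6, 0, 0]}, {"claw": 0, "slide": [0, 9.6, 17.5], "delta_rot": [-24.6, 0, 0]}, {"claw": 0, "slide": [0, 10, 18.3], "delta_rot": [-24.6, 0, 0]}, {"claw": 0, "slide": [0, 10, 18.3], "delta_rot": [-24.6, 0, 0]}, {"claw": 0, "slide": [0, 10, 18.3], "delta_rot": [-24.6, 0, 0]}, {"claw": 0, "slide": [0, 10, 18.3], "delta_rot": [-24.6, 0, 0]}]'

```text
t: 21.77
tcp_pos: [0.63, 0.2367, 0.2221]
eef_rot: [-0.242, 0.666, 0.242, 0.663]
contact_force: [-0.9, 0.4, -0.5]
gripper_width: 0.0854
```

Run:
```python
from h import *; from plant import *
settle(4)
s=chock("w_sa",(630,238));plan(s,(630,238,43),40)
```

```text
z face 39.6 z post 73.3 1675 463
post rect ((631.0972290039062, 238.47174072265625), (26.04830551147461, 16.2712345123291), 23.801530838012695)
corners [[665.7999877929688, 272.3999938964844], [593.0999755859375, 240.3000030517578], [611.7999877929688, 197.8000030517578], [674.2000122070312, 256.0]] L [79.5 46.4 85.3 18.4]
cos 0.33 0.0 theta -156.2 post [631.1 238.5] corner frame coords [] [[-45.5, -17.1], [34.0, -17.1], [34.1, 29.4], [-46.5, 1.3]]
yaw 40 slide [18.06  0.13  0.  ] drot [-0. -0.  0.]
yaw -140 slide [18.06  0.13  0.  ] drot [180.   0.   0.]
now tcp [630.9 237.  223.6] yawz 40.0 tilt 0.01 j [ 0.29  0.41  1.52 -0.    1.22 -0.4 ] t 21.97 w 85.1 F [-0.1  0.3  0.5]
```

View pics/w_sa.png

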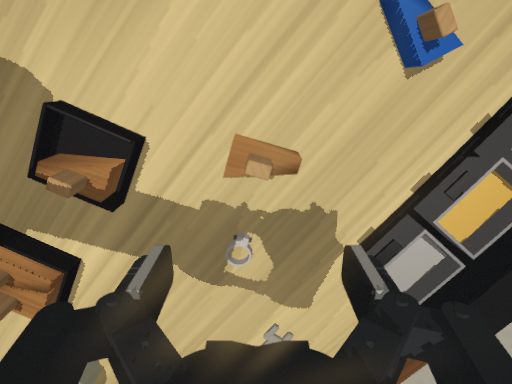

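Emit:
arm_command --targets '[{"claw": 0, "slide": [2, 0.1, 0.1], "delta_rot": [7, 0, 0]}, {"claw": 0, "slide": [5, 0.1, 0.1], "delta_rot": [14, 0, 0]}, {"claw": 0, "slide": [9, 0.1, 0.1], "delta_rot": [16.2, 0, 0]}, {"claw": 0, "slide": [13, 0.1, 0.1], "delta_rot": [16.2, 0, 0]}, {"claw": 0, "slide": [16.5, 0.1, 0.1], "delta_rot": [16.2, 0, 0]}, {"claw": 0, "slide": [18, 0.1, 0.1], "delta_rot": [16.2, 0, 0]}, {"claw": 0, "slide": [18, 0.1, 0.1], "delta_rot": [16.2, 0, 0]}, {"claw": 100, "slide": [18, 0.1, 0.1], "delta_rot": [16.2, 0, 0]}, {"claw": 255, "slide": [18, 0.1, 0.1], "delta_rot": [16.2, 0, 0]}, {"claw": 255, "slide": [18, 0.1, 0.1], "delta_rot": [16.2, 0, 0]}]'

```text
t: 22.85
tcp_pos: [0.6344, 0.2402, 0.0469]
eef_rot: [-0.146, 0.69, 0.146, 0.694]
contact_force: [0.0, 0.1, 0.2]
gripper_width: 0.0519
```

Emit:
arm_command --targets '[{"claw": 255, "slide": [0, 0, 0], "delta_rot": [0, 0, 0]}, {"claw": 255, "slide": [0, 0, 0], "delta_rot": [0, 0, 0]}, {"claw": 255, "slide": [0, 0, 0], "delta_rot": [0, 0, 0]}, {"claw": 255, "slide": [0, 0, 0], "delta_rot": [0, 0, 0]}, {"claw": 255, "slide": [-2, 0, 0], "delta_rot": [0, 0, 0]}, {"claw": 255, "slide": [-5, 0, 0], "delta_rot": [0, 0, 0]}, {"claw": 255, "slide": [-8, 0, 0], "delta_rot": [0, 0, 0]}, {"claw": 255, "slide": [-11, 0, 0], "delta_rot": [0, 0, 0]}, {"claw": 255, "slide": [-12, 0, 0], "delta_rot": [0, 0, 0]}, {"claw": 255, "slide": [-12, 0, 0], "delta_rot": [0, 0, 0]}]'

```text
t: 23.68
tcp_pos: [0.6342, 0.2403, 0.1675]
eef_rot: [-0.146, 0.689, 0.146, 0.695]
contact_force: [0.8, 0.5, -1.4]
gripper_width: 0.0251
```

Run:
```python
from h import *; from plant import *
settle(3)
c=np.array([471.1,106.6]);a=np.radians(15.4);p=c+np.array([[np.cos(a),-np.sin(a)],[np.sin(a),np.cos(a)]])@[-5.3,15.5];print(p)
plan(sense(),(*p,165),15.4)
```

```text
[461.87417454 120.13603134]
yaw 15.4 slide [ -0.34  -4.08 -20.17] drot [ 8.4 -0.2 -0. ]
yaw -164.6 slide [ -0.34  -4.08 -20.17] drot [-171.6    0.    -0.3]
now tcp [629.9 238.9 160.8] yawz 23.8 tilt 0.23 j [ 0.3   0.47  1.56  0.    1.12 -0.12] t 23.83 w 25.0 F [-0.   0.1 -1. ]
```

Emit:
arm_command --targets '[{"claw": 255, "slide": [0, -0.5, -2.2], "delta_rot": [4, 0, 0]}, {"claw": 255, "slide": [0, -1.1, -5.3], "delta_rot": [8.4, 0, 0]}, {"claw": 255, "slide": [0, -1.8, -8.8], "delta_rot": [8.4, 0, 0]}, {"claw": 255, "slide": [0, -2.5, -12.3], "delta_rot": [8.4, 0, 0]}, {"claw": 255, "slide": [0, -3.2, -15.8], "delta_rot": [8.4, 0, 0]}, {"claw": 255, "slide": [0, -3.7, -18.5], "delta_rot": [8.4, 0, 0]}, {"claw": 255, "slide": [0, -4, -19.8], "delta_rot": [8.4, 0, 0]}, {"claw": 255, "slide": [0, -4.1, -20.2], "delta_rot": [8.4, 0, 0]}, {"claw": 255, "slide": [0, -4.1, -20.2], "delta_rot": [8.4, 0, 0]}, {"claw": 255, "slide": [0, -4.1, -20.2], "delta_rot": [8.4, 0, 0]}]'

```text
t: 24.67
tcp_pos: [0.4635, 0.1205, 0.1625]
eef_rot: [-0.095, 0.701, 0.095, 0.701]
contact_force: [-0.4, 0.4, -1.1]
gripper_width: 0.0249
```

Run:
```python
from h import *; from plant import *
settle(6);s,d,T,P=grab("hold_sa")
q=held(s,d,P);plan(s,(461.9,120.1,165),15.4)
```

```text
held face x 6.3 corners (z,y) tool [[46.0, 17.299999237060547], [-34.099998474121094, 17.0], [-34.0, -13.899999618530273], [45.70000076293945, -5.199999809265137]]
yaw 15.4 slide [-0.18 -0.01 -0.21] drot [ 0.  0. -0.]
yaw -164.6 slide [-0.18 -0.01 -0.21] drot [-180.    0.    0.]
now tcp [463.9 120.7 163.2] yawz 15.4 tilt 0.01 j [ 0.16  0.11  2.03  0.    1.01 -0.11] t 24.97 w 24.8 F [ 0.2 -0.3 -0.6]
```

Emit:
arm_command --targets '[{"claw": 255, "slide": [1, 0, -0.17], "delta_rot": [0, 0, 0]}, {"claw": 255, "slide": [3, 0, -0.17], "delta_rot": [0, 0, 0]}, {"claw": 255, "slide": [5, 0, -0.17], "delta_rot": [0, 0, 0]}, {"claw": 255, "slide": [7, 0, -0.17], "delta_rot": [0, 0, 0]}, {"claw": 255, "slide": [9, 0, -0.17], "delta_rot": [0, 0, 0]}, {"claw": 255, "slide": [10.3, 0, -0.17], "delta_rot": [0, 0, 0]}, {"claw": 255, "slide": [10.9, 0, -0.17], "delta_rot": [0, 0, 0]}, {"claw": 255, "slide": [11.1, 0, -0.17], "delta_rot": [0, 0, 0]}, {"claw": 255, "slide": [11.1, 0, -0.17], "delta_rot": [0, 0, 0]}, {"claw": 255, "slide": [11.1, 0, -0.17], "delta_rot": [0, 0, 0]}]'

```text
t: 25.85
tcp_pos: [0.4623, 0.12, 0.0526]
eef_rot: [-0.095, 0.7, 0.095, 0.701]
contact_force: [0.3, 0.3, -1.1]
gripper_width: 0.0247
```

Emit:
arm_command --targets '[{"claw": 120, "slide": [0, 0, 0], "delta_rot": [0, 0, 0]}, {"claw": 60, "slide": [0, 0, 0], "delta_rot": [0, 0, 0]}, {"claw": 0, "slide": [0, 0, 0], "delta_rot": [0, 0, 0]}, {"claw": 0, "slide": [0, 0, 0], "delta_rot": [0, 0, 0]}, {"claw": 0, "slide": [-2, 0, 0], "delta_rot": [0, 0, 0]}, {"claw": 0, "slide": [-6, 0, 0], "delta_rot": [0, 0, 0]}, {"claw": 0, "slide": [-10, 0, 0], "delta_rot": [0, 0, 0]}, {"claw": 0, "slide": [-14, 0, 0], "delta_rot": [0, 0, 0]}, {"claw": 0, "slide": [-17, 0, 0], "delta_rot": [0, 0, 0]}, {"claw": 0, "slide": [-17, 0, 0], "delta_rot": [0, 0, 0]}]'

```text
t: 26.68
tcp_pos: [0.467, 0.1208, 0.2303]
eef_rot: [-0.095, 0.695, 0.095, 0.706]
contact_force: [1.1, 0.4, -0.2]
gripper_width: 0.0854
```

Run:
```python
from h import *; from plant import *
settle(5)
s,d,T,P=grab("pl_sa");plan(s,(500,120,225),15)
z=P[...,2];r=np.hypot(P[...,0]-471,P[...,1]-106.6)
f=(d["range_z"]>0)&(z>65)&(z<92)&(r<60)
n,l,st,c=cv2.connectedComponentsWithStats(np.uint8(f))
for k in range(1,n):
    if st[k,4]>50: print(cv2.minAreaRect(np.float32(P[l==k][:,:2])),P[l==k][:,2].mean())
g=(r<60)&(z>38)&(z<60);print("face z pct",np.percentile(z[g],[2,25,50,75,98]))
```

```text
yaw 15 slide [-0.46 -1.02  3.84] drot [ 0.4 -0.2 -0. ]
yaw -165 slide [-0.46 -1.02  3.84] drot [-179.6    0.    -0.3]
now tcp [460.2 119.6 220.5] yawz 15.4 tilt 0.2 j [ 0.16  0.03  1.98  0.    1.13 -0.11] t 26.93 w 85.9 F [-0.3 -0.5 -0.5]
((462.2785949707031, 119.80059051513672), (25.174161911010742, 15.979706764221191), 15.14780044555664) 77.22196044764128
((482.362548828125, 92.48797607421875), (25.120758056640625, 15.301056861877441), 14.472959518432617) 76.81183511375748
face z pct [39.60667975 44.12384684 44.61564836 45.18537646 54.34940335]
```

View pics/pl_sa.png

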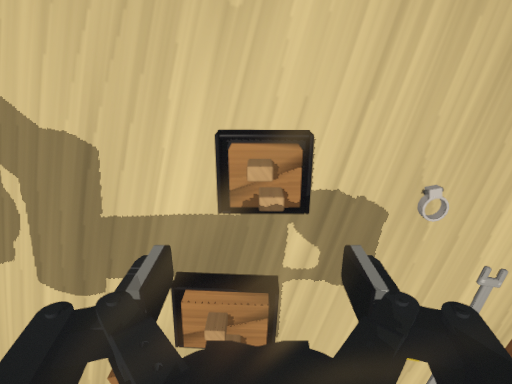

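The short pair lies flat in its tray at (265,172): posts 12.1 mm apart along and 31.7 mm across, slopes facing. One last overall check before handing in.

Run:
```python
from h import *; from plant import *
d0=dict(np.load("top0.npz"));d=get_image("top");s=get_image("scene")
A=d["pixels"];cv2.imwrite("pics/fin_scene.png",s["pixels"][60:360,60:460].repeat(2,0).repeat(2,1)[:600,:800])
P0,P=cloud(d0,d0["world_from_camera"])*1000,cloud(d,d["world_from_camera"])*1000
for n,(u,v) in dict(blkL=(425,184),blkS=(375,233),jar=(351,135),yellow=(397,123),blue=(109,130)).items():
    r=[]
    for Q in (P0,P):
        q=Q[v-25:v+25,u-25:u+25].reshape(-1,3);q=q[q[:,2]>25];r.append(q.mean(0).round(1))
    print(n,*r)
print(sense()["contact_force"],sense()["t"])
```

```text
blkL [ 491.2 -425.3   54. ] [ 491.3 -425.4   54. ]
blkS [ 364.2 -278.9   60.9] [ 363.8 -275.5   73.8]
jar [ 618.8 -221.3   96.6] [ 622.2 -223.8   85.2]
yellow [ 655.9 -356.5   74.1] [ 653.4 -353.5   82.7]
blue [654.5 436.3  77.4] [661.2 445.6  55.1]
[ 0.48090111 -0.27517251  1.0165124 ] 27.0833
```

View pics/fin_scene.png

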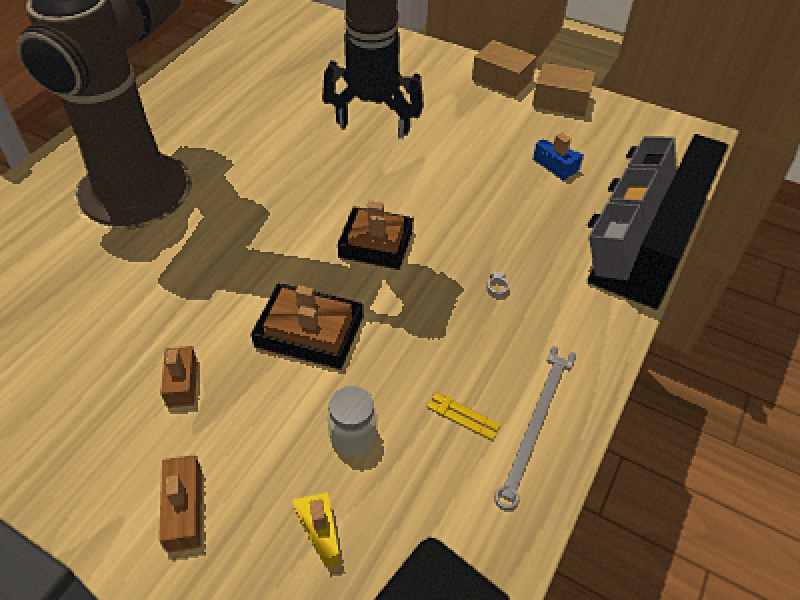

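Both trays are filled: the long one at (308,325) and the short one at (376,237). The blocks, jar and look-alikes stand where they were, and the gripper is clear.

```bash
python3 -c "
from plant import *
print(hand_in())"
```

```text
the job is handed in; nothing more can be done
None
```

All four chocks are put away and the job is handed in after about 27 s. The two long ones are in the long tray and the two short ones in the short tray. In each tray the pair lies head to tail with the sloping faces towards each other.

**Last checks that agreed:**
- **Flat on the floor:** faces measured about 44.6 mm high for long A and both short chocks, against 45 mm expected. For long B I checked only the post, which stood level with long A's.
- **Long pair:** the posts are 17.7 mm apart along the tray and 36.7 mm across, leaving a gap of about 2.7 mm between the chocks.
- **Short pair:** the posts are 12.1 mm apart along and 31.7 mm across, leaving a gap of about 2 mm.
- **Gripper:** open and about 14 cm above the post tops, with no contact force beyond sensor noise.

**A check that disagreed:** comparing top-view depth before and after, the long block agreed within 0.2 mm. The means for the short block, the jar and the two coloured look-alikes differed by 3 to 11 mm sideways and by up to 22 mm in height. The means were crude, and I put the differences down to stray depth readings; I did not rerun the comparison. In the final scene picture all of them stand upright and look unmoved, and the arm never went down near them.

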